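# Hold the wide lever bin open, then let its lid down softly

## Robot

A 7-joint arm with a two-finger parallel gripper is mounted at the origin on the work surface. World frame = base frame: x ahead of the robot, y to its left, z up, the work surface at z = 0. Lengths are in mm, angles in rad, forces in N, time in s.
With the tool pointing down it reaches from about 400 to 900 mm from the base axis. Payload 5.5 kg.
Tool frame: the origin (TCP) lies midway between the tips of the shut fingers; the grasp point (between the pads) lies robot.hold_point_z behind it (robot.hold_point_z is the distance from the TCP to the grasp point, in mm); x points along the fingers, y is the direction in which the jaws open and shut, and the axes are right-handed (so a half turn about x gives the same grasp; the last joint's range is limited). The gripper opens to 85 mm and grips with 20 to 120 N. Pads are 22 mm wide; open, the fingers measure 114 mm over their backs; the gripper's body (76 mm by 85 mm) begins 54 mm behind the grasp point. The pads swing forward as they close: fully open they stand 13 mm farther back than shut.
Start: joints at [1.429, 0.501, -0.427, 1.55, 0.221, 1.138, -0.21], TCP at [256.025, -597.454, 231.31] pointing down, gripper open.
Joint ranges: [-2.88, 2.88], [-0.31, 2.03], [-1.54, 1.56], [0.2, 2.42], [-1.41, 4.55], [0.19, 2.02], [-2.57, 2.57]. Speed limits (rad/s): [2.57, 2.57, 3.14, 3.14, 3.14, 3.14, 3.14].

## Interface

Orientations are given as a rotation vector (axis times angle).
In Python, from bench import robot, imaging gives the robot as it stands.
- The arm moves only by the tool arm_command, never from a script. Its argument "steps" is a list of rows, each an object with "translation": the shift along the tool's x, y, z in mm, a list of three; "yaw": the turn about the tool's x in rad; "fingers": the gripper command: -1 is shut, 1 is fully open, values between are in proportion. A call has 1 to 12 rows; each row shifts and turns the commanded pose from where the row before left it, along the tool's axes as they then stand; what a row does not reach is not made up. A row lasts 1/8 s, in which the tool goes at most 62.5 mm and 10.7 degrees, less where a joint would pass 70% of its speed; a pose out of reach is approached as far as the arm can. A call is refused whole if a number of a shift passes 62.5 or a number of a turn 0.188, either way. A call with a gripper value outside its range is refused whole. The fingers move at their own pace and stop on an object; the grip force is fixed at half the most. Time passes only in rows, so rows that do not move let the fingers close. It gives the time, the measured TCP pose, the force and the opening at its end, in the units of the state.
- robot.get_state(): the state, without advancing time (a new reading comes with each control period).
- imaging.camera(name): name is "scene" or "top" or "wrist"; returns (picture, depth): 420x560x3 uint8, red, green, blue; 420x560 float32, mm along the optical axis (not along the pixel's ray), 0 where there is no reading.
- imaging.calibration(name): a dict with "fx", "fy", "cx", "cy" (pixels), "camera_from_world" (4x4, takes a point from world to camera coordinates). Camera axes: x right, y up, looking along -z (the intrinsics and any distortion apply to the point x, -y, -z); pixel columns grow to the right and rows downward; lengths in mm; the calibration is good to about 2 mm. A picture is of the moment at which its call begins: read the wrist's pose just before it. calibration takes no time and is no camera call; for the wrist camera it gives the pose at the moment of the call.
- robot.close_job(): hands the job in, once; it reports no verdict.
The state is a dict: "t": time; "q": joint angles; "qd": joint speeds; "tau": joint torques, N m; "eef_pos": TCP position; "orientation": TCP orientation; "ft_force": force on the tool from outside, world axes, zero at the start; "ft_torque": the same for the moment, N m; "grip_width": opening from 0.0 (shut) to 1.0 (fully open).
Only numpy, scipy, OpenCV 4.12 (cv2) and the standard library are available. Lean on these libraries where they do the work, as an engineer would, in place of code of your own. Each camera call takes 0.05 s, during which the arm holds its last target.

## Task

A colleague with both hands full needs the wider of the two bench waste bins: press its front lever all the way down with a fingertip so that the lid stands wide open, and keep it open for three seconds. Then ease the lever up so that the lid settles shut without slamming, and take the hand away. Work it by the lever only, never touching the lid, leave the narrow bin shut and do not disturb the bottle, tube and tip box on the bench.

Things in the scene. Friction and masses are not known exactly. Their poses are not given: they have to be found in the camera images.
- wide_bin: The wide waste bin, white sheet steel, fixed to the bench: body 160 mm deep (its x), 200 mm wide (its y), 230 mm with its side bars, 184 mm high with lid. Origin: centre of its underside. Its -x side is the front. The lid is hinged on the rear (+x) edge. A steel bar pivots on each side, a cross bar joins them in front, and push rods at their rear ends lift the lid.
- wide_paddle (a point): Centre of the top face of the wide bin's paddle, the place to press: a black ribbed rubber pad 32 mm (bin x) by 90 mm (bin y), 12 mm thick, on the lever's front cross bar, 175 mm in front of the bin's origin (95 mm clear of the body) and 129 mm above the bench at rest. It goes down about 56 mm, almost straight, to its stop. The point moves with the lever.
- wide_lever (a joint): Angle of the wide bin's lever: 0 at rest (lid shut), about 0.37 rad fully down on its stop; the paddle is 158 mm from the pivot. It takes a steady 4 to 9 N on the paddle, by the lid's weight, to hold it anywhere on its travel. Let go, it flies up and the lid slams.
- wide_lid (a joint): Angle of the wide bin's lid: 0 shut, about 1.15 rad wide open with the lever fully down. It follows the lever without play: near shut about 17 rad for each metre of paddle travel, more near the top. No damper: it falls freely.
- wide_lid_front (a point): Middle of the front edge of the wide bin's lid, top face; 181 mm above the bench when shut. It rises and swings back (to bin +x) as the lid opens.
- narrow_bin: The narrow waste bin of the same make, to be left alone: body 160 mm deep by 120 mm wide, 170 mm high, 150 mm wide with its side bars. Origin: centre of its underside; front is its -x side.
- narrow_paddle (a point): Centre of the top face of the narrow bin's own paddle (32 by 70 mm), 175 mm in front of that bin's origin and 129 mm above the bench.
- narrow_lid (a joint): Angle of the narrow bin's lid: 0 shut.
- reagent_bottle: Loose capped reagent bottle, 60 mm diameter, 130 mm tall, upright; origin at the centre of its underside. A bystander.
- tube: Loose capped sample tube standing upright, 34 mm diameter at the cap, 113 mm tall; origin at the centre of its underside. A bystander.
- tip_box: Loose pipette-tip box, 122 mm (its x) by 82 mm, 48 mm high; origin at the centre of its underside. A bystander.

How it is judged:
By the outcome, as a careful person would: the job done as asked, in the order asked, and still so for the second after the job is handed in, with the robot touching nothing.
It also fails if it takes over 48 s, if anything falls off the work surface, if the arm or the gripper's body presses on something with over 40 N, if the wrist force passes 120 N, or if a joint passes its speed limit or range.

## Working session

There is one attempt and no reset: what is moved stays moved. The work goes in short steps, Python scripts to look and compute and a tool call to move; the robot and the scene stay as the last step left them, time stands still between calls to the robot, and variables do not carry over. Pictures are saved under pics/ and viewed, and the job is handed in when it is done.

Besides the shell and the picture viewer there is one more tool, called as name(argument=value, ...) on one line, values as JSON. arm_command: Moves the arm, as the interface text tells. Its arguments: {"type":"object","properties":{"steps":{"type":"array"}},"required":["steps"]}

```bash
mkdir -p pics; ls
python3 - <<'E'
from bench import robot, imaging
import cv2
print(robot.get_state())
for n in ("scene","top"):
    p,d=imaging.camera(n); cv2.imwrite(f"pics/{n}0.png",p[:,:,::-1]); 
    import numpy as np; np.save(f"pics/{n}0_d.npy",d); np.save(f"pics/{n}0_p.npy",p)
    print(imaging.calibration(n))
print(robot.hold_point_z)
E
```

```text
pics
{'t': 0.0, 'q': array([ 1.42919594,  0.50187652, -0.4267743 ,  1.55144923,  0.22079347,
        1.13828901, -0.21029872]), 'qd': array([-0.0005181 ,  0.00154964, -0.002459  ,  0.00101562, -0.00139266,
        0.00134007, -0.00017949]), 'tau': array([-5.44463819e-04, -5.69526422e+01, -5.81668317e+00, -2.80940545e+01,
        1.05612609e-02,  1.21350164e-02,  8.35133307e-06]), 'eef_pos': array([ 255.67280942, -596.85039815,  230.24019521]), 'orientation': array([ 1.99922226,  0.41234964, -1.99988156]), 'ft_force': array([ 0.40421223, -0.35195245, -0.0439876 ]), 'ft_torque': array([-0.01357334,  0.02695545,  0.0054024 ]), 'grip_width': 1.0011481783662024}
{'fx': 532.5058871697202, 'fy': 532.5058871697202, 'cx': 280.2313708610957, 'cy': 205.81733820335424, 'camera_from_world': array([[ 8.49326357e-01,  5.27860399e-01,  2.85265032e-03,
        -4.05902871e+02],
       [-4.42223371e-01,  7.08564866e-01,  5.49885735e-01,
         1.97940693e+02],
       [ 2.88241616e-01, -4.68293957e-01,  8.35235021e-01,
        -1.61426256e+03],
       [ 0.00000000e+00,  0.00000000e+00,  0.00000000e+00,
         1.00000000e+00]])}
{'fx': 496.4335820741748, 'fy': 496.4335820741748, 'cx': 280.3277707079145, 'cy': 219.63998348280796, 'camera_from_world': array([[-1.94645894e-02, -9.99747934e-01,  1.11892060e-02,
        -2.72145561e+01],
       [ 9.98309170e-01, -1.88210598e-02,  5.49960746e-02,
        -5.24334996e+02],
       [-5.47716192e-02,  1.22407629e-02,  9.98423875e-01,
        -1.36554027e+03],
       [ 0.00000000e+00,  0.00000000e+00,  0.00000000e+00,
         1.00000000e+00]])}
18.700000000000003
```

View pics/scene0.png

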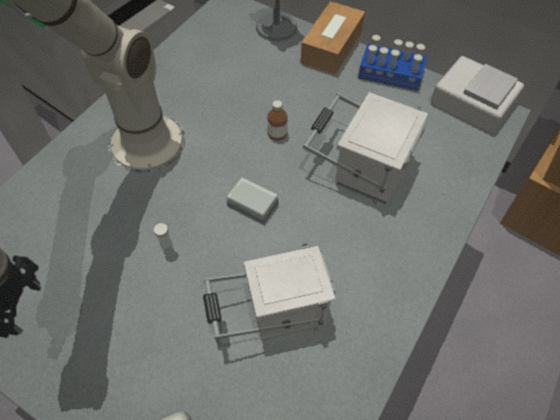

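View pics/top0.png

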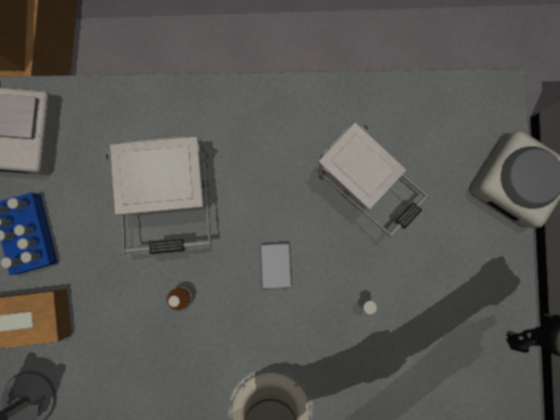

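The wide bin is at the left of the top view: lid at about (157,176), black paddle at about (167,246), bottle at (179,298). The narrow bin is at about (362,165), its paddle at (407,214). I'll measure these next.

```bash
cat > h.py <<'E'
import numpy as np, cv2
from bench import robot, imaging
def ray(n,px,c=None):
    c=c or imaging.calibration(n); M=c["camera_from_world"]; R=M[:3,:3]; t=M[:3,3]
    u,v=px; d=np.array([(u-c["cx"])/c["fx"],-(v-c["cy"])/c["fy"],-1.0])
    return -R.T@t, R.T@d
def onz(n,px,z):
    o,d=ray(n,px); return o+d*(z-o[2])/d[2]
def dep(n,px,depth):
    o,d=ray(n,px); return o+d*depth
E
python3 - <<'E'
from h import *
p=np.load("pics/top0_p.npy"); d=np.load("pics/top0_d.npy")
g=cv2.cvtColor(p,cv2.COLOR_RGB2GRAY); hsv=cv2.cvtColor(p,cv2.COLOR_RGB2HSV)
def cs(mask,box,amin):
    m=np.zeros_like(mask); x0,y0,x1,y1=box; m[y0:y1,x0:x1]=mask[y0:y1,x0:x1]
    c,_=cv2.findContours(m,cv2.RETR_EXTERNAL,cv2.CHAIN_APPROX_NONE)
    return sorted([k for k in c if cv2.contourArea(k)>amin],key=cv2.contourArea)[::-1]
print("gray floor",np.median(g[260:300,300:340]))
dark=((g<50)*255).astype(np.uint8)
for c in cs(dark,(125,225,215,262),40):
    r=cv2.minAreaRect(c); print("paddle",r,cv2.contourArea(c),onz("top",r[0],129).round(1))
    pts=cv2.boxPoints(r); print([onz("top",q,129).round(1) for q in pts])
    M=np.zeros_like(g);cv2.drawContours(M,[c],-1,255,-1); dd=d[M>0]; print("depthpt",dep("top",r[0],np.median(dd)).round(1))
for nm,box in (("wide",(95,125,215,222)),("narrow",(310,115,412,212))):
    m=((g>125)*255).astype(np.uint8)
    c=cs(m,box,500)[0]; r=cv2.minAreaRect(c); z=184 if nm=="wide" else 170
    print(nm,[onz("top",q,z).round(1) for q in cv2.boxPoints(r)], onz("top",r[0],z).round(1), dep("top",r[0],np.median(d[int(r[0][1]),int(r[0][0])])).round(1))
big=cv2.resize(p[90:330,80:300,::-1],None,fx=2.5,fy=2.5,interpolation=cv2.INTER_CUBIC); cv2.imwrite("pics/top_crop.png",big)
s=np.load("pics/scene0_p.npy"); cv2.imwrite("pics/scene_crop.png",cv2.resize(s[60:220,240:450,::-1],None,fx=3.5,fy=3.5,interpolation=cv2.INTER_CUBIC))
E
```

```text
gray floor 96.0
paddle ((166.92422485351562, 249.21701049804688), (5.6831278800964355, 34.227195739746094), 84.47245788574219) 54.0 [447.8 253.  129. ]
[array([451.6, 296.7, 129. ]), array([458.3, 210.5, 129. ]), array([444. , 209.3, 129. ]), array([437.3, 295.4, 129. ])]
depthpt [447.8 252.7 130.4]
wide [array([709.4, 381. , 184. ]), array([724.6, 167.7, 184. ]), array([551. , 154.5, 184. ]), array([536.5, 366.3, 184. ])] [630.  267.5 184. ] [630.2 267.8 182.7]
narrow [array([ 660.1, -131.8,  170. ]), array([ 757. , -225.2,  170. ]), array([ 634.3, -350.1,  170. ]), array([ 538.4, -256.4,  170. ])] [ 647.2 -240.9  170. ] [ 644.6 -238.   186. ]
```

View pics/top_crop.png

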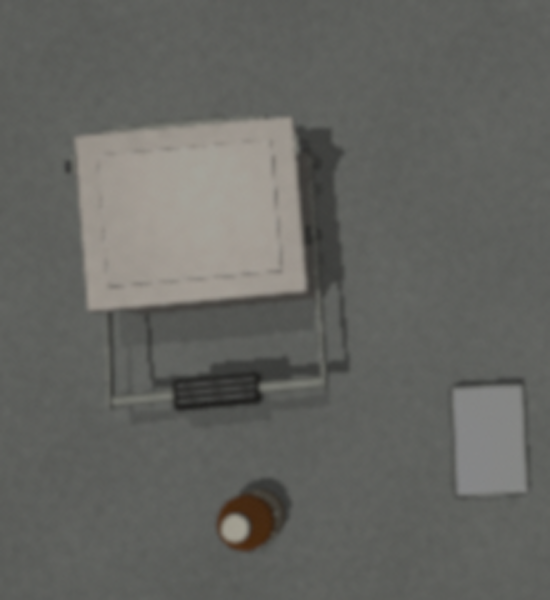

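View pics/scene_crop.png

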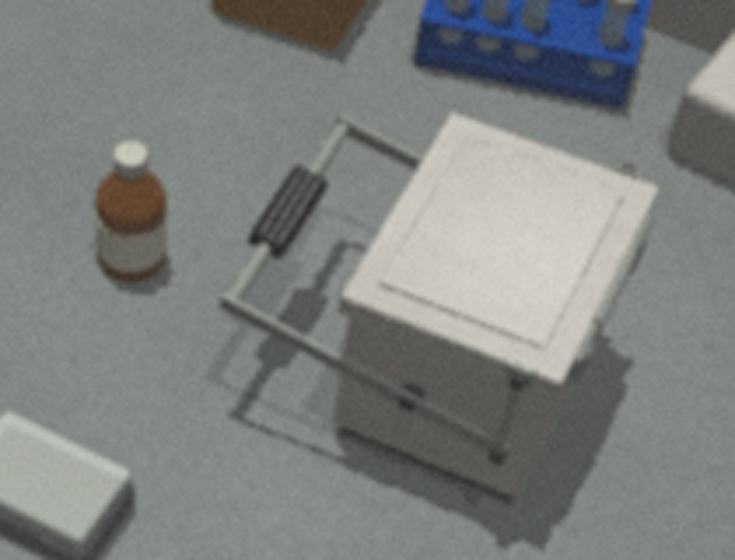

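Run:
```python
from h import *
from scipy.spatial.transform import Rotation as Ro
s=robot.get_state(); R=Ro.from_rotvec(s["orientation"]).as_matrix(); print(R.round(3))
print("paddle top",onz("top",(166.8,246.4),129), "scene", onz("scene",(240+289/3.5,60+211/3.5),129))
for nm,px,z in (("bottle cap",(173.7,301),130),("tube",(370,308),113),("nar paddle",(407,214),129)):
    print(nm,onz("top",px,z).round(0))
ax=np.array([173.6,13.2]);ax/=np.linalg.norm(ax); print("lid-175",np.array([630,267.5])-175*ax, ax)
P=np.array([455,254,230]); print("to go tool axes",R.T@(P-s["eef_pos"]))
d=np.load("pics/top0_d.npy"); print(dep("top",(166.8,246.4),np.median(d[245:248,160:174])))
```

```text
[[-0.001  0.394 -0.919]
 [ 0.002 -0.919 -0.394]
 [-1.    -0.002 -0.   ]]
paddle top [454.93408757 253.25378791 129.        ] scene [463.25590859 247.12718782 129.        ]
bottle cap [317. 237. 130.]
tube [ 287. -261.  113.]
nar paddle [ 526. -360.  129.]
lid-175 [455.50370731 254.23184871] [0.99712167 0.07581801]
to go tool axes [   1.62218657 -703.65498908 -518.31915636]
[454.93113645 253.13518577 129.54769422]
```

The top-view paddle centre (455, 254, 129) agrees with lid centre − 175 mm, while the scene view is off by about 8 mm. The wrist view should settle that when I hover. First I shut the fingers and turn.

arm_command(steps=[{"translation": [-5, 0, 0], "yaw": -0.155, "fingers": -1}, {"translation": [-5, 0, 0], "yaw": -0.155, "fingers": -1}, {"translation": [-5, 0, 0], "yaw": -0.155, "fingers": -1}, {"translation": [-5, 0, 0], "yaw": -0.155, "fingers": -1}, {"translation": [-5, 0, 0], "yaw": -0.155, "fingers": -1}, {"translation": [-5, 0, 0], "yaw": -0.155, "fingers": -1}, {"translation": [0, 0, 0], "yaw": -0.155, "fingers": -1}, {"translation": [0, 0, 0], "yaw": -0.155, "fingers": -1}])

```text
t: 1.1
eef_pos: [255.8, -597.2, 260.8]
orientation: [1.151, 1.246, -1.151]
ft_force: [-0.3, -0.4, 0.2]
grip_width: -0.002
```

arm_command(steps=[{"translation": [0, 23, -38], "yaw": 0, "fingers": -1}, {"translation": [0, 23, -38], "yaw": 0, "fingers": -1}, {"translation": [0, 23, -38], "yaw": 0, "fingers": -1}, {"translation": [0, 23, -38], "yaw": 0, "fingers": -1}, {"translation": [0, 23, -38], "yaw": 0, "fingers": -1}, {"translation": [0, 23, -38], "yaw": 0, "fingers": -1}, {"translation": [0, 23, -38], "yaw": 0, "fingers": -1}, {"translation": [0, 23, -38], "yaw": 0, "fingers": -1}, {"translation": [0, 23, -38], "yaw": 0, "fingers": -1}, {"translation": [0, 23, -38], "yaw": 0, "fingers": -1}])

```text
t: 2.35
eef_pos: [457.5, -200.2, 261.1]
orientation: [1.154, 1.243, -1.155]
ft_force: [0.8, -0.3, 0.3]
grip_width: -0.003
```

Run:
```python
from h import *
from scipy.spatial.transform import Rotation as Ro
s=robot.get_state(); R=Ro.from_rotvec(s["orientation"]).as_matrix(); print(R.round(3),s["q"].round(2),s["eef_pos"],s["t"])
print(R.T@(np.array([440,250,262])-s["eef_pos"]))
```

```text
[[-0.     0.997  0.074]
 [-0.     0.074 -0.997]
 [-1.    -0.     0.   ]] [ 1.14  0.27 -0.91  1.88  0.24  1.11  0.21] [ 457.46134816 -200.23640411  261.13259863] 2.35
[  -0.93195079   15.72660766 -450.30020645]
```

arm_command(steps=[{"translation": [0, 2, -38], "yaw": 0, "fingers": -1}, {"translation": [0, 2, -38], "yaw": 0, "fingers": -1}, {"translation": [0, 2, -38], "yaw": 0, "fingers": -1}, {"translation": [0, 2, -38], "yaw": 0, "fingers": -1}, {"translation": [0, 2, -38], "yaw": 0, "fingers": -1}, {"translation": [0, 2, -38], "yaw": 0, "fingers": -1}, {"translation": [0, 2, -38], "yaw": 0, "fingers": -1}, {"translation": [0, 2, -38], "yaw": 0, "fingers": -1}, {"translation": [0, 2, -38], "yaw": 0, "fingers": -1}, {"translation": [0, 2, -38], "yaw": 0, "fingers": -1}, {"translation": [0, 2, -38], "yaw": 0, "fingers": -1}, {"translation": [0, 2, -32], "yaw": 0, "fingers": -1}])

```text
t: 3.85
eef_pos: [447.5, 250.4, 261.0]
orientation: [1.154, 1.244, -1.154]
ft_force: [-0.4, -0.5, 0.9]
grip_width: 0.0
```

Run:
```python
from h import *
s=robot.get_state(); print(s["q"].round(2),s["eef_pos"],s["t"],s["ft_force"])
c=imaging.calibration("wrist"); p,d=imaging.camera("wrist"); cv2.imwrite("pics/w1.png",p[:,:,::-1]); np.save("pics/w1_p.npy",p); np.save("pics/w1_d.npy",d)
p,d=imaging.camera("scene"); cv2.imwrite("pics/s1.png",p[:,:,::-1])
import pickle; pickle.dump(c,open("pics/w1c.pkl","wb"))
```

```text
[ 0.31  0.36 -1.07  1.84  0.35  1.14 -0.8 ] [447.48293756 250.35453562 261.04301993] 3.85 [-0.41921644 -0.47810268  0.91376023]
```

View pics/w1.png

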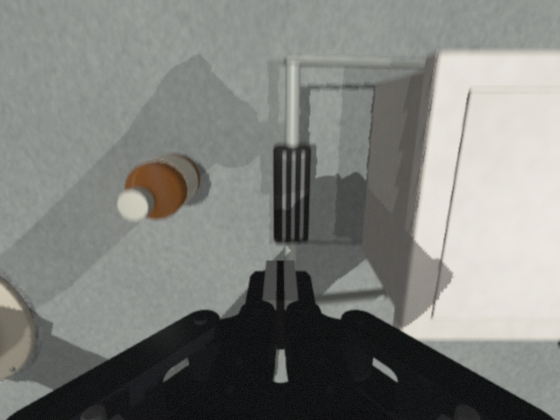

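View pics/s1.png

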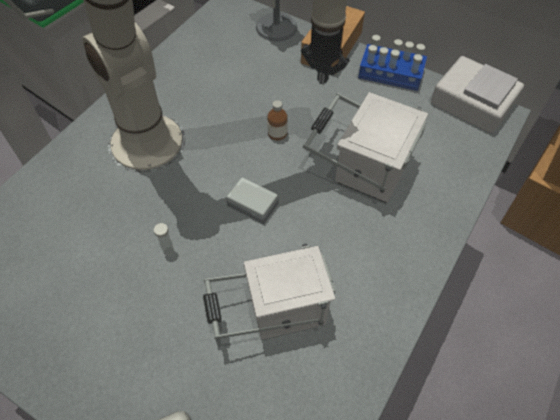

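The wrist view shows the whole paddle, columns 274–310 and rows 146–243. The bottle is at (155,190), the lid edge is at column 425 or so, and the fingertips are at (281,262).

Run:
```python
from h import *
import pickle
from scipy.spatial.transform import Rotation as Ro
c=pickle.load(open("pics/w1c.pkl","rb")); d=np.load("pics/w1_d.npy"); p=np.load("pics/w1_p.npy")
g=cv2.cvtColor(p,cv2.COLOR_RGB2GRAY)
m=np.zeros_like(g); m[140:250,260:325]=(g[140:250,260:325]<70)*255
m=cv2.morphologyEx(m,cv2.MORPH_CLOSE,np.ones((7,7)))
k=max(cv2.findContours(m,cv2.RETR_EXTERNAL,cv2.CHAIN_APPROX_NONE)[0],key=cv2.contourArea); r=cv2.minAreaRect(k); print(r)
def at(px,z):
    o,v=ray("wrist",px,c); return o+v*(z-o[2])/v[2]
P=at(r[0],129); print(P,[at(q,129).round(1) for q in cv2.boxPoints(r)])
o,v=ray("wrist",r[0],c); print(o+v*np.median(d[160:230,285:300]))
s=robot.get_state(); R=Ro.from_rotvec(s["orientation"]).as_matrix()
print(s["eef_pos"],s["t"],R.T@(np.array([P[0],P[1],134])-s["eef_pos"]))
```

```text
((292.0, 193.5), (99.0, 36.0), 90.0)
[459.05455844 259.744827   129.        ] [array([440.6, 300.7, 129. ]), array([470.3, 302.9, 129. ]), array([479.3, 214.8, 129. ]), array([446.7, 212.3, 129. ])]
[459.03529951 259.8307136  129.34565372]
[446.54149993 253.14920046 261.46462333] 3.95 [127.47584071  13.03782116  -5.21865676]
```

Estimates: top (455,254), wrist (459,258), pad size 31×89 mm, height 129. I'll aim for (457.5, 255) and descend to just above the pad.

arm_command(steps=[{"translation": [18, 3, -1], "yaw": 0, "fingers": -1}, {"translation": [18, 3, -1], "yaw": 0, "fingers": -1}, {"translation": [18, 3, -1], "yaw": 0, "fingers": -1}, {"translation": [18, 2, 0], "yaw": 0, "fingers": -1}, {"translation": [18, 0, 0], "yaw": 0, "fingers": -1}, {"translation": [15, 0, 0], "yaw": 0, "fingers": -1}, {"translation": [10, 0, 0], "yaw": 0, "fingers": -1}, {"translation": [3, 0, 0], "yaw": 0, "fingers": -1}, {"translation": [0, 0, 0], "yaw": 0, "fingers": -1}])

```text
t: 5.08
eef_pos: [458.8, 253.1, 143.5]
orientation: [1.155, 1.243, -1.154]
ft_force: [-0.1, 0.2, 0.5]
grip_width: 0.001
```

Run:
```python
from h import *
s=robot.get_state(); print(s["eef_pos"],s["t"],s["ft_force"])
p,d=imaging.camera("wrist"); cv2.imwrite("pics/w2.png",p[:,:,::-1])
p,d=imaging.camera("scene"); cv2.imwrite("pics/s2.png",cv2.resize(p[0:200,230:450,::-1],None,fx=3,fy=3,interpolation=cv2.INTER_CUBIC))
```

```text
[458.78879161 253.11514623 143.49919053] 5.075 [-0.12122362  0.1677088   0.50497306]
```

View pics/w2.png

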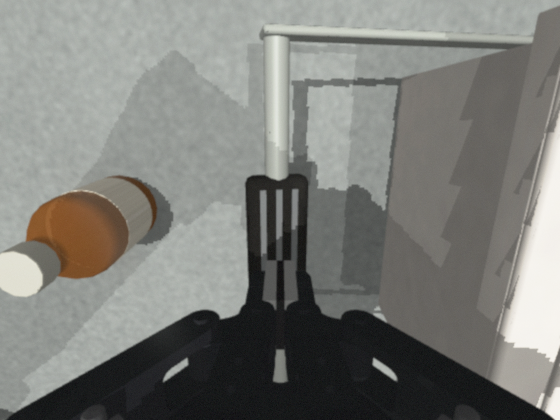

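View pics/s2.png

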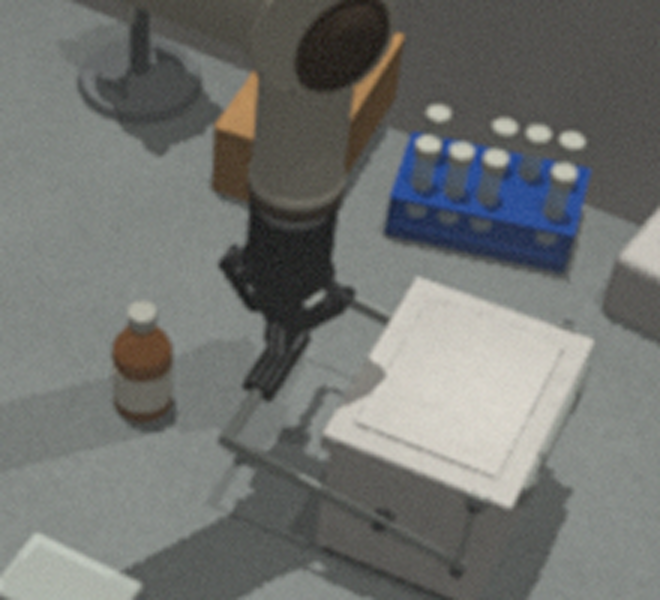

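Both views show the tip over the middle of the pad: pad columns 246–307, tip at column 281, row about 262. Pressing now.

arm_command(steps=[{"translation": [3, 0, 0], "yaw": 0, "fingers": -1}, {"translation": [3, 0, 0], "yaw": 0, "fingers": -1}, {"translation": [3, 0, 0], "yaw": 0, "fingers": -1}, {"translation": [3, 0, 0], "yaw": 0, "fingers": -1}, {"translation": [3, 0, 0], "yaw": 0, "fingers": -1}, {"translation": [2, 0, 0], "yaw": 0, "fingers": -1}, {"translation": [3, 0, 0], "yaw": 0, "fingers": -1}, {"translation": [3, 0, 0], "yaw": 0, "fingers": -1}, {"translation": [3, 0, 0], "yaw": 0, "fingers": -1}, {"translation": [3, 0, 0], "yaw": 0, "fingers": -1}, {"translation": [3, 0, 0], "yaw": 0, "fingers": -1}, {"translation": [3, 0, 0], "yaw": 0, "fingers": -1}])

```text
t: 6.68
eef_pos: [458.6, 253.0, 108.1]
orientation: [1.154, 1.244, -1.154]
ft_force: [-2.3, 0.7, 4.9]
grip_width: 0.001
```

Run:
```python
from h import *
s=robot.get_state(); print(s["eef_pos"],s["t"],s["ft_force"])
p,d=imaging.camera("scene"); cv2.imwrite("pics/s3.png",cv2.resize(p[0:200,230:450,::-1],None,fx=3,fy=3,interpolation=cv2.INTER_CUBIC))
```

```text
[458.55226046 252.97654958 108.08195828] 6.675 [-2.33292426  0.72042607  4.87706613]
```

View pics/s3.png

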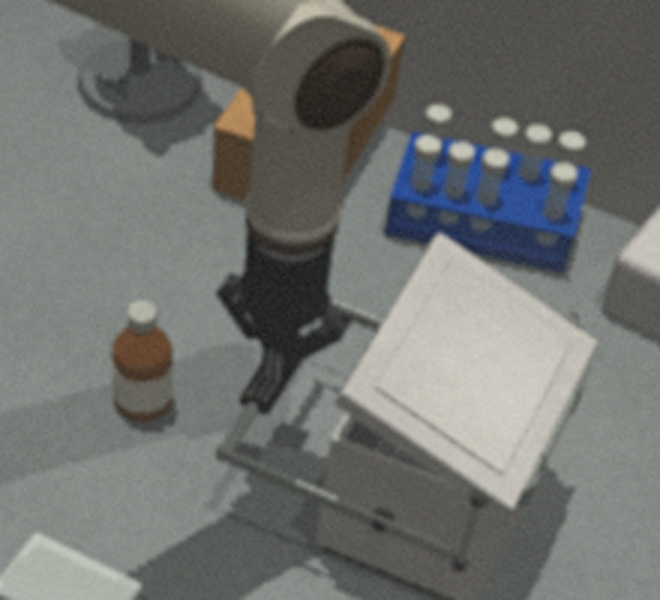

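The lid is rising with the lever, at 4.9 N. I'll keep going down.

arm_command(steps=[{"translation": [3, 0, 0], "yaw": 0, "fingers": -1}, {"translation": [3, 0, 0], "yaw": 0, "fingers": -1}, {"translation": [3, 0, 0], "yaw": 0, "fingers": -1}, {"translation": [3, 0, 0], "yaw": 0, "fingers": -1}, {"translation": [3, 0, 0], "yaw": 0, "fingers": -1}, {"translation": [3, 0, 0], "yaw": 0, "fingers": -1}, {"translation": [3, 0, 0], "yaw": 0, "fingers": -1}, {"translation": [3, 0, 0], "yaw": 0, "fingers": -1}, {"translation": [2, 0, 0], "yaw": 0, "fingers": -1}, {"translation": [2, 0, 0], "yaw": 0, "fingers": -1}, {"translation": [2, 0, 0], "yaw": 0, "fingers": -1}, {"translation": [2, 0, 0], "yaw": 0, "fingers": -1}])

```text
t: 8.22
eef_pos: [459.5, 253.0, 76.4]
orientation: [1.156, 1.242, -1.154]
ft_force: [0.8, -0.4, 4.0]
grip_width: 0.001
```

arm_command(steps=[{"translation": [1, 0, 0], "yaw": 0, "fingers": -1}, {"translation": [1, 0, 0], "yaw": 0, "fingers": -1}, {"translation": [1, 0, 0], "yaw": 0, "fingers": -1}, {"translation": [1, 0, 0], "yaw": 0, "fingers": -1}, {"translation": [0, 0, 0], "yaw": 0, "fingers": -1}])

```text
t: 8.85
eef_pos: [459.0, 252.7, 72.5]
orientation: [1.155, 1.243, -1.154]
ft_force: [1.1, -0.1, 5.7]
grip_width: 0.002
```

arm_command(steps=[{"translation": [1, 0, 0], "yaw": 0, "fingers": -1}, {"translation": [1, 0, 0], "yaw": 0, "fingers": -1}, {"translation": [0, 0, 0], "yaw": 0, "fingers": -1}])

```text
t: 9.22
eef_pos: [459.2, 252.8, 72.1]
orientation: [1.154, 1.241, -1.154]
ft_force: [-2.3, -3.4, 20.3]
grip_width: -0.003
```

Force jumped to 20 N with no further travel, so the lever is on its stop. I'll look, then hold.

Run:
```python
from h import *
s=robot.get_state(); print(s["eef_pos"],s["t"],s["ft_force"])
p,d=imaging.camera("scene"); cv2.imwrite("pics/s4.png",cv2.resize(p[0:200,230:450,::-1],None,fx=3,fy=3,interpolation=cv2.INTER_CUBIC))
```

```text
[459.2384931  252.8194416   72.05666415] 9.225 [-2.34392162 -3.42750339 20.3010963 ]
```

View pics/s4.png

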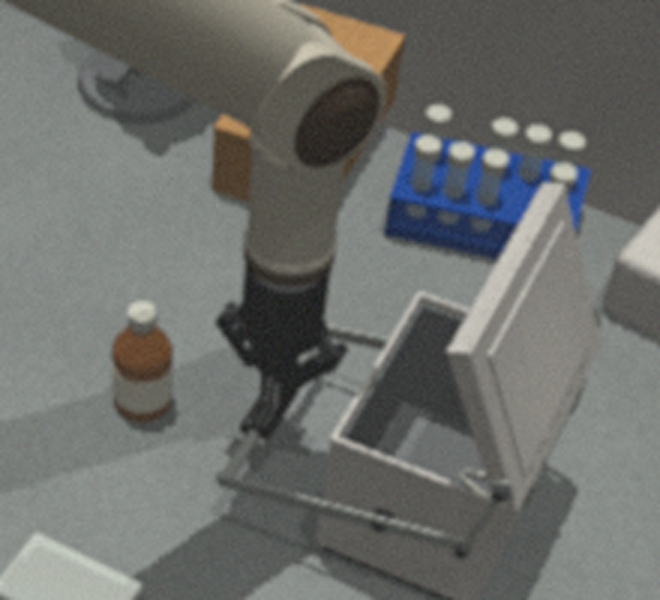

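arm_command(steps=[{"translation": [0, 0, 0], "yaw": 0, "fingers": -1}, {"translation": [0, 0, 0], "yaw": 0, "fingers": -1}, {"translation": [0, 0, 0], "yaw": 0, "fingers": -1}, {"translation": [0, 0, 0], "yaw": 0, "fingers": -1}, {"translation": [0, 0, 0], "yaw": 0, "fingers": -1}, {"translation": [0, 0, 0], "yaw": 0, "fingers": -1}, {"translation": [0, 0, 0], "yaw": 0, "fingers": -1}, {"translation": [0, 0, 0], "yaw": 0, "fingers": -1}, {"translation": [0, 0, 0], "yaw": 0, "fingers": -1}, {"translation": [0, 0, 0], "yaw": 0, "fingers": -1}, {"translation": [0, 0, 0], "yaw": 0, "fingers": -1}, {"translation": [0, 0, 0], "yaw": 0, "fingers": -1}])

```text
t: 10.78
eef_pos: [459.2, 252.8, 72.0]
orientation: [1.154, 1.241, -1.154]
ft_force: [-3.0, -4.5, 20.0]
grip_width: -0.001
```

arm_command(steps=[{"translation": [0, 0, 0], "yaw": 0, "fingers": -1}, {"translation": [0, 0, 0], "yaw": 0, "fingers": -1}, {"translation": [0, 0, 0], "yaw": 0, "fingers": -1}, {"translation": [0, 0, 0], "yaw": 0, "fingers": -1}, {"translation": [0, 0, 0], "yaw": 0, "fingers": -1}, {"translation": [0, 0, 0], "yaw": 0, "fingers": -1}, {"translation": [0, 0, 0], "yaw": 0, "fingers": -1}, {"translation": [0, 0, 0], "yaw": 0, "fingers": -1}, {"translation": [0, 0, 0], "yaw": 0, "fingers": -1}, {"translation": [0, 0, 0], "yaw": 0, "fingers": -1}, {"translation": [0, 0, 0], "yaw": 0, "fingers": -1}, {"translation": [0, 0, 0], "yaw": 0, "fingers": -1}])

```text
t: 12.28
eef_pos: [459.2, 252.9, 72.1]
orientation: [1.154, 1.241, -1.154]
ft_force: [-2.6, -3.3, 20.5]
grip_width: -0.002
```

arm_command(steps=[{"translation": [0, 0, 0], "yaw": 0, "fingers": -1}, {"translation": [0, 0, 0], "yaw": 0, "fingers": -1}, {"translation": [0, 0, 0], "yaw": 0, "fingers": -1}, {"translation": [0, 0, 0], "yaw": 0, "fingers": -1}, {"translation": [0, 0, 0], "yaw": 0, "fingers": -1}, {"translation": [0, 0, 0], "yaw": 0, "fingers": -1}])

```text
t: 13.02
eef_pos: [459.2, 252.8, 72.1]
orientation: [1.154, 1.241, -1.154]
ft_force: [-3.0, -3.3, 21.0]
grip_width: 0.0
```

The lid stands wide open (s4 shows it raised at about (540,330)), held about 3.9 s at the stop. Easing up slowly.

arm_command(steps=[{"translation": [-1, 0, 0], "yaw": 0, "fingers": -1}, {"translation": [-1, 0, 0], "yaw": 0, "fingers": -1}, {"translation": [-1, 0, 0], "yaw": 0, "fingers": -1}, {"translation": [-1, 0, 0], "yaw": 0, "fingers": -1}, {"translation": [-1, 0, 0], "yaw": 0, "fingers": -1}, {"translation": [-1.5, 0, 0], "yaw": 0, "fingers": -1}, {"translation": [-1.5, 0, 0], "yaw": 0, "fingers": -1}, {"translation": [-1.5, 0, 0], "yaw": 0, "fingers": -1}, {"translation": [-1.5, 0, 0], "yaw": 0, "fingers": -1}, {"translation": [-1.5, 0, 0], "yaw": 0, "fingers": -1}, {"translation": [-1.5, 0, 0], "yaw": 0, "fingers": -1}, {"translation": [-1.5, 0, 0], "yaw": 0, "fingers": -1}])

```text
t: 14.52
eef_pos: [458.6, 253.0, 85.9]
orientation: [1.154, 1.243, -1.154]
ft_force: [-3.1, -1.0, 3.3]
grip_width: -0.003
```

arm_command(steps=[{"translation": [-1.5, 0, 0], "yaw": 0, "fingers": -1}, {"translation": [-1.5, 0, 0], "yaw": 0, "fingers": -1}, {"translation": [-1.5, 0, 0], "yaw": 0, "fingers": -1}, {"translation": [-1.5, 0, 0], "yaw": 0, "fingers": -1}, {"translation": [-1.5, 0, 0], "yaw": 0, "fingers": -1}, {"translation": [-1.5, 0, 0], "yaw": 0, "fingers": -1}, {"translation": [-1.5, 0, 0], "yaw": 0, "fingers": -1}, {"translation": [-1.5, 0, 0], "yaw": 0, "fingers": -1}, {"translation": [-1.5, 0, 0], "yaw": 0, "fingers": -1}, {"translation": [-1.5, 0, 0], "yaw": 0, "fingers": -1}, {"translation": [-1.5, 0, 0], "yaw": 0, "fingers": -1}, {"translation": [-1.5, 0, 0], "yaw": 0, "fingers": -1}])

```text
t: 16.02
eef_pos: [459.0, 253.0, 104.0]
orientation: [1.155, 1.243, -1.154]
ft_force: [-1.9, 0.8, 4.0]
grip_width: 0.0
```

arm_command(steps=[{"translation": [-1.5, 0, 0], "yaw": 0, "fingers": -1}, {"translation": [-1.5, 0, 0], "yaw": 0, "fingers": -1}, {"translation": [-1.5, 0, 0], "yaw": 0, "fingers": -1}, {"translation": [-1.5, 0, 0], "yaw": 0, "fingers": -1}, {"translation": [-1.5, 0, 0], "yaw": 0, "fingers": -1}, {"translation": [-1, 0, 0], "yaw": 0, "fingers": -1}, {"translation": [-1, 0, 0], "yaw": 0, "fingers": -1}, {"translation": [-1, 0, 0], "yaw": 0, "fingers": -1}, {"translation": [-1, 0, 0], "yaw": 0, "fingers": -1}, {"translation": [-1, 0, 0], "yaw": 0, "fingers": -1}, {"translation": [-1, 0, 0], "yaw": 0, "fingers": -1}, {"translation": [-1, 0, 0], "yaw": 0, "fingers": -1}])

```text
t: 17.52
eef_pos: [458.7, 252.8, 118.4]
orientation: [1.154, 1.243, -1.155]
ft_force: [2.3, 0.0, 3.2]
grip_width: -0.002
```

arm_command(steps=[{"translation": [-1, 0, 0], "yaw": 0, "fingers": -1}, {"translation": [-1, 0, 0], "yaw": 0, "fingers": -1}, {"translation": [-1, 0, 0], "yaw": 0, "fingers": -1}, {"translation": [-1, 0, 0], "yaw": 0, "fingers": -1}, {"translation": [-0.7, 0, 0], "yaw": 0, "fingers": -1}, {"translation": [-0.7, 0, 0], "yaw": 0, "fingers": -1}, {"translation": [-0.7, 0, 0], "yaw": 0, "fingers": -1}, {"translation": [-0.7, 0, 0], "yaw": 0, "fingers": -1}, {"translation": [-0.7, 0, 0], "yaw": 0, "fingers": -1}, {"translation": [-0.7, 0, 0], "yaw": 0, "fingers": -1}, {"translation": [-0.7, 0, 0], "yaw": 0, "fingers": -1}, {"translation": [-0.7, 0, 0], "yaw": 0, "fingers": -1}])

```text
t: 19.02
eef_pos: [458.7, 252.9, 128.0]
orientation: [1.155, 1.243, -1.154]
ft_force: [3.4, 0.9, 3.4]
grip_width: -0.004
```

Still carrying 3.4 N. Keeping the slow pace until the force goes.

arm_command(steps=[{"translation": [-0.5, 0, 0], "yaw": 0, "fingers": -1}, {"translation": [-0.5, 0, 0], "yaw": 0, "fingers": -1}, {"translation": [-0.5, 0, 0], "yaw": 0, "fingers": -1}, {"translation": [-0.5, 0, 0], "yaw": 0, "fingers": -1}, {"translation": [-0.5, 0, 0], "yaw": 0, "fingers": -1}, {"translation": [-0.5, 0, 0], "yaw": 0, "fingers": -1}, {"translation": [-0.5, 0, 0], "yaw": 0, "fingers": -1}, {"translation": [-0.5, 0, 0], "yaw": 0, "fingers": -1}, {"translation": [-0.5, 0, 0], "yaw": 0, "fingers": -1}, {"translation": [-0.5, 0, 0], "yaw": 0, "fingers": -1}])

```text
t: 20.27
eef_pos: [458.6, 252.8, 132.9]
orientation: [1.154, 1.243, -1.155]
ft_force: [0.0, -0.2, -0.6]
grip_width: 0.0
```

Run:
```python
from h import *
s=robot.get_state(); print(s["eef_pos"],s["t"],s["ft_force"])
p,d=imaging.camera("scene"); cv2.imwrite("pics/s5.png",cv2.resize(p[0:200,230:450,::-1],None,fx=3,fy=3,interpolation=cv2.INTER_CUBIC))
```

```text
[458.60654006 252.84384449 132.90434102] 20.275 [ 0.01346978 -0.20794565 -0.55520682]
```

View pics/s5.png

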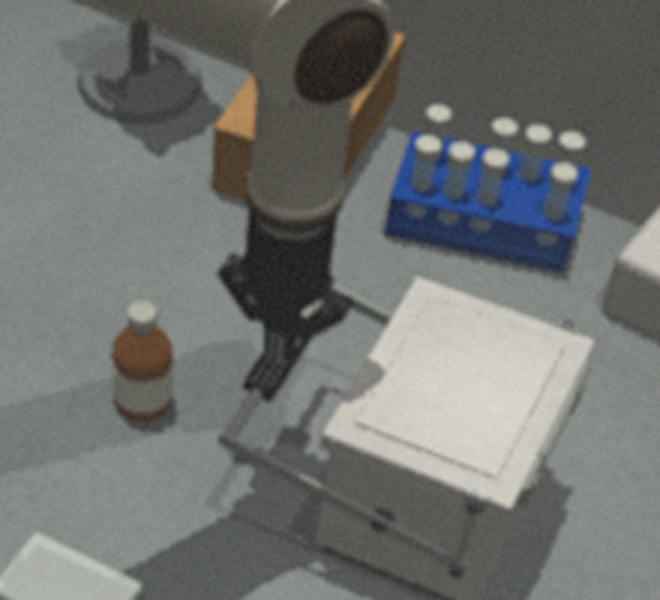

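The lid is shut, exactly as before, and the force is zero. I'll lift away straight up.

arm_command(steps=[{"translation": [-2, 0, 0], "yaw": 0, "fingers": -1}, {"translation": [-5, 0, 0], "yaw": 0, "fingers": -1}, {"translation": [-15, 0, 0], "yaw": 0, "fingers": -1}, {"translation": [-25, 0, 0], "yaw": 0, "fingers": -1}, {"translation": [-25, 0, 0], "yaw": 0, "fingers": -1}, {"translation": [-25, 0, 0], "yaw": 0, "fingers": -1}, {"translation": [-20, 0, 0], "yaw": 0, "fingers": -1}, {"translation": [-10, 0, 0], "yaw": 0, "fingers": -1}, {"translation": [0, 0, 0], "yaw": 0, "fingers": -1}, {"translation": [0, 0, 0], "yaw": 0, "fingers": -1}])

```text
t: 21.58
eef_pos: [458.3, 252.4, 259.1]
orientation: [1.154, 1.244, -1.156]
ft_force: [0.8, -0.3, -0.2]
grip_width: -0.003
```

Run:
```python
from h import *
s=robot.get_state(); print(s["eef_pos"],s["t"],s["ft_force"])
p,d=imaging.camera("scene"); cv2.imwrite("pics/s6.png",p[:,:,::-1])
d0=np.load("pics/scene0_d.npy")
for nm,px in (("wide lid",(385,130)),("wide lid front",(358,122)),("narrow lid",(288,280)),("bottle",(277,107)),("tube",(162,231)),("tipbox",(252,195))):
    a=dep("scene",px,d0[px[1],px[0]]);b=dep("scene",px,d[px[1],px[0]]); print(nm,a.round(0),b.round(0))
```

```text
[458.29871107 252.41571029 259.1466218 ] 21.575 [ 0.81176938 -0.3495631  -0.17186506]
wide lid [641. 256. 186.] [639. 263. 179.]
wide lid front [568. 245. 185.] [565. 252. 176.]
narrow lid [ 649. -245.  184.] [ 649. -245.  184.]
bottle [327. 225. 126.] [327. 224. 127.]
tube [ 301. -267.  113.] [ 302. -267.  115.]
tipbox [402. -24.  47.] [402. -23.  47.]
```

View pics/s6.png

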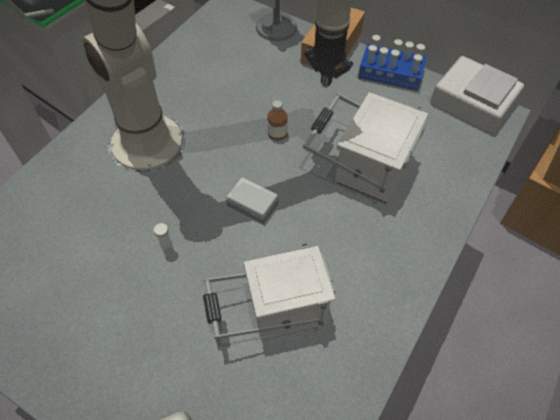

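The lid depth reads about 8 mm lower at two single pixels. I'll check it over an area before handing in.

Run:
```python
from h import *
p,d=imaging.camera("scene"); d0=np.load("pics/scene0_d.npy"); p0=np.load("pics/scene0_p.npy")
for nm,(x0,y0,x1,y1) in (("wide lid",(372,112,405,145)),("narrow lid",(265,265,315,298)),("floor",(290,190,300,240))):
    e=d[y0:y1,x0:x1]-d0[y0:y1,x0:x1]; print(nm,np.median(e),e.std())
p2,d2=imaging.camera("top"); t0=np.load("pics/top0_d.npy"); tp=np.load("pics/top0_p.npy")
for nm,(x0,y0,x1,y1) in (("lid front",(125,198,190,206)),("lid rear",(120,150,190,160)),("narrow",(350,155,372,175))):
    e=d2[y0:y1,x0:x1]-t0[y0:y1,x0:x1]; print(nm,np.median(e),e.std(),np.median(d2[y0:y1,x0:x1]))
cv2.imwrite("pics/t6.png",np.hstack([cv2.resize(q[120:270,90:230,::-1],None,fx=2.8,fy=2.8) for q in (tp,p2)]))
```

```text
wide lid 0.0014648438 85.187744
narrow lid -0.03479004 121.21705
floor 0.20666504 161.45041
lid front -0.0107421875 129.82709 1211.0662
lid rear -0.07714844 121.57909 1215.7599
narrow -0.30615234 116.30641 1219.2727
```

View pics/t6.png

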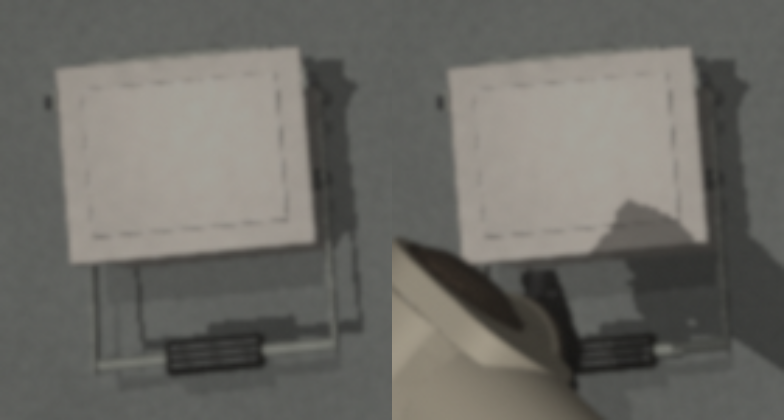

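Area medians show the lid unchanged to within 0.1 mm, so the single-pixel difference was depth noise. The paddle is back at its rest place. Handing in.

```bash
python3 -c "
from bench import robot
print(robot.close_job(), robot.get_state()['t'])"
```

```text
the job is handed in; nothing more can be done
the job is handed in; nothing more can be done
```

I pressed the wide bin's lever to its stop with the shut fingertips and the lid stood wide open for about 3.9 s. I then eased the lever up over about 7 s until the force went, lifted the hand clear, and handed in at about 22 s of the 48 s allowed.

- **At the stop:** the TCP height was 72 mm and the force about 20 N. The picture shows the lid fully raised.
- **Lid shut:** area depth medians in both cameras match the start to within 0.1 mm. Just before lift-off the force on the tool was zero.
- **Bystanders:** the narrow bin, bottle, tube and tip box read within about 2 mm of where they started.
- **Disagreements:** my first estimate of the paddle from the scene view was about 8 mm off the top view, so I used the top and wrist views instead. Single-pixel depth on the lid once read about 8 mm low, but the area medians did not bear it out.

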